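Set the lap counter for a handicap heat

TASK

Set the lap counter for a handicap heat by pushing its two pointers round with a fingertip, without pinching them: the left pointer to the square start block of its dial, and the right pointer to the third round stud clockwise from the start block of its dial, for a three-lap start. Leave the housing standing where it is, do not disturb the loose parts on and around it, and finish clear of everything.

Things in the scene. Friction and masses are not known exactly. Their poses are not given: they have to be found in the camera images.
- counter: green plastic lap counter, a box 190 mm deep (its x), 400 wide (its y), 50 high, loose on rubber feet, 1.3 to 2.1 kg; origin under its centre, x away from the robot, y to the robot's left, turned up to 0.3 rad. On top are two round dials, 110 mm left and right of the middle, and between them a shut smoked lid 42 mm wide, its top 57 mm above the table
- left_dial (a point): centre of the face of the left (robot's left) white dial, 176 mm across, 53 mm above the table; axes those of the housing. Round it, 79 mm out and 30 degrees apart, stand 12 dark steel marks: one square-cornered start block (16 mm wide, 10 radially, 6 high) on the far side (housing +x) and 11 round studs (8 mm across, 4 high)
- left_pointer (a joint): angle (rad) of the left pointer about its dial's centre, growing counterclockwise from above; 0 = at its start block. No stops; stays where left; 0.7 N at 45 mm moves it. A steel bar, one-sided, from a round hub (22 mm across, 24 high) out to 70 mm from the axis, 9 mm wide, from 6 mm to 22 mm above the dial face
- left_tip (a point): the outer tip of the left pointer, 70 mm from the axis, 14 mm above the dial face; x along the bar, outward
- left_target (a point): where the tip of the left pointer belongs: 70 mm from the axis at the same height as the tip, just inside the start block
- left_ccw_side: the counterclockwise-side half of the left pointer's bar, a 56 x 4.5 x 16 mm strip whose long face is pushed to turn the pointer the other way; origin on the pointer's axis at the dial face, x along the bar, outward
- left_cw_side: the clockwise-side half of the left pointer's bar, a 56 x 4.5 x 16 mm strip whose long face is pushed to turn the pointer the other way; origin on the pointer's axis at the dial face, x along the bar, outward
- right_dial (a point): centre of the face of the right (robot's right) white dial, 176 mm across, 53 mm above the table; axes those of the housing. Round it, 79 mm out and 30 degrees apart, stand 12 dark steel marks: one square-cornered start block (16 mm wide, 10 radially, 6 high) on the far side (housing +x) and 11 round studs (8 mm across, 4 high)
- right_pointer (a joint): angle (rad) of the right pointer about its dial's centre, growing counterclockwise from above; 0 = at its start block. No stops; stays where left; 0.7 N at 45 mm moves it. A steel bar, one-sided, from a round hub (22 mm across, 24 high) out to 70 mm from the axis, 9 mm wide, from 6 mm to 22 mm above the dial face
- right_tip (a point): the outer tip of the right pointer, 70 mm from the axis, 14 mm above the dial face; x along the bar, outward
- right_target (a point): where the tip of the right pointer belongs: 70 mm from the axis at the same height as the tip, just inside the third round stud clockwise (seen from above) from the start block, the stud on the housing's -y side
- right_ccw_side: the counterclockwise-side half of the right pointer's bar, a 56 x 4.5 x 16 mm strip whose long face is pushed to turn the pointer the other way; origin on the pointer's axis at the dial face, x along the bar, outward
- right_cw_side: the clockwise-side half of the right pointer's bar, a 56 x 4.5 x 16 mm strip whose long face is pushed to turn the pointer the other way; origin on the pointer's axis at the dial face, x along the bar, outward
- pinion: brass pinion gear, 20 mm across, 13 mm high, standing loose on the smoked lid; bystander, origin under its centre
- car: slot racing car of chrome and red, 130 x 60 x 33 mm, left of the counter; bystander, origin under its centre, x along it
- drum: upright black rubber tyre trueing drum, 58 mm across, on an 80 x 70 mm metal foot, 90 mm high; bystander right of the counter, origin under its centre
- puller: brass pinion puller, 85 x 40 x 12 mm, lying near the robot on the left; bystander, origin at the underside of its yoke
- screwdriver: screwdriver, 150 mm long, lying near the robot on the right; bystander
- oil: small oil bottle, 34 mm across, 80 mm high; bystander on the left, origin under its centre
- tyre: black tyre, 28 mm across, 12 mm high, lying flat on the smoked lid; bystander, origin under its centre
- tray: open metal parts tray, 100 x 130 x 30 mm; bystander on the right, origin under its centre

How it is judged (in metres and radians):
At the end, for the whole second after the job is handed in: Each pointer tip is within 10 mm (8 degrees) of its mark: the left one at the start block, the right one at the third stud clockwise from it. Both at rest; the housing flat and within 20 mm of where it stood, every loose part within 20 mm of its start (distance between left_tip and left_target below 0.01 m and distance between right_tip and right_target below 0.01 m and linear speed of counter below 0.01 m/s and velocity of joint left_pointer between -0.05 and 0.05 rad/s and velocity of joint right_pointer between -0.05 and 0.05 rad/s and angle between counter's own z axis and vertical below 0.03 rad and distance of each of counter, pinion, car, drum, puller, screwdriver, oil, tyre, tray from where it was at the start of the episode below 0.02 m); the robot touches nothing.
It fails at once if a pointer is pinched (squeezed from both sides at once) ((contact force between the fingers and left_ccw_side above 1.5 N and contact force between the fingers and left_cw_side above 1.5 N) or (contact force between the fingers and right_ccw_side above 1.5 N and contact force between the fingers and right_cw_side above 1.5 N)).
It fails at once if the lap counter is lifted, tipped, or shoved more than 20 mm (height (world z) of counter above 0.006 m or angle between counter's own z axis and vertical above 0.06 rad or distance of counter from where it was at the start of the episode above 0.02 m).
It fails at once if a loose part is lifted, carried or knocked more than 20 mm away (distance of any of pinion, car, drum, puller, screwdriver, oil, tyre, tray from where it was at the start of the episode above 0.02 m).
It also fails if it takes over 67 s, if anything falls off the work surface, if the arm or the gripper's body presses on something with over 40 N, if the wrist force passes 120 N, or if a joint passes its speed limit or range.

ROBOT

A 6-joint arm with a two-finger parallel gripper is mounted at the origin on the work surface. World frame = base frame: x ahead of the robot, y to its left, z up, the work surface at z = 0. Lengths are in mm, angles in rad, forces in N, time in s.
With the tool pointing down it reaches from about 350 to 875 mm from the base axis. Payload 4.2 kg.
Tool frame: the origin (TCP) lies midway between the tips of the shut fingers; the grasp point (between the pads) lies 19 mm behind it; z points along the fingers, y is the line along which they close (so a half turn about z gives the same grasp; the last joint's range is limited). The gripper opens to 85 mm and grips with 20 to 120 N. Pads are 22 mm wide; open, the fingers measure 114 mm over their backs; the gripper's body (76 mm by 85 mm) begins 54 mm behind the grasp point. The pads swing forward as they close: fully open they stand 13 mm farther back than shut.
Start: joints at [1.403, 0.385, 0.008, 0, -1.194, -0.259], TCP at [258.691, 568.927, 231.312] pointing down, gripper open.
Joint ranges: [-3.14, 3.14], [-1.21, 2.06], [-1.07, 1.41], [-3.16, 2.05], [-2.99, -0.16], [-3.1, 3.1]. Speed limits (rad/s): [2.79, 2.79, 3.14, 3.14, 3.14, 3.14].

INTERFACE

Orientations are given as a unit quaternion [x, y, z, w].
In Python, from bench import arm gives the robot as it stands.
- The arm moves only by the tool send_rows, never from a script. Its argument "targets" is a list of rows, each an object of numbers: "gripper": the gripper command: -1 is fully open, 1 is shut, values between are in proportion; "x", "y", "z": the shift along the tool's x, y, z in cm; "ax", "ay", "az": the turn, a rotation vector about the tool's x, y, z in degrees. A call has 1 to 5 rows; each row shifts and turns the commanded pose from where the row before left it, along the tool's axes as they then stand; what a row does not reach is not made up. A row lasts 1/12 s, in which the tool goes at most 41.7 mm and 7.16 degrees, less where a joint would pass 70% of its speed; a pose out of reach is approached as far as the arm can. A call is refused whole if a number of a shift passes 4.17 or a number of a turn 7.16, either way. A call with a gripper value outside its range is refused whole. The fingers move at their own pace and stop on an object; the grip force is fixed at half the most. Time passes only in rows, so rows that do not move let the fingers close. It gives the time, the measured TCP pose, the force, the opening and the grip force at its end, in the units of the state.
- arm.read_state(): the state, without advancing time (a new reading comes with each control period).
- arm.get_image(name): name is "side" or "top" or "wrist"; returns (picture, depth): 480x640x3 uint8, red, green, blue; 480x640 float32, mm along the optical axis (not along the pixel's ray), 0 where there is no reading.
- arm.camera_model(name): a dict with "fx", "fy", "cx", "cy" (pixels), "cam_to_world" (4x4, takes a point from camera to world coordinates). Camera axes: x right, y down, z forward; pixel columns grow to the right and rows downward; lengths in mm; the calibration is good to about 2 mm. A picture is of the moment at which its call begins: read the wrist's pose just before it. camera_model takes no time and is no camera call; for the wrist camera it gives the pose at the moment of the call.
- arm.job_done(): hands the job in; it is judged then, once.
Trained networks look in the newest picture that a camera, given by its name, has taken for a name from the list of things; names that differ only in an ending like _2 or _b are one class to them, and where a whole thing is asked for, a point or a joint stands for the part that bears it (a point fixed in the world has none). Each returns a list of dicts, best first, with "score" (0 to 1); they miss things now and then, are a little off and sometimes report something else, mostly with a low value. They report only what shows in the picture. A call takes as long as a camera call.
- arm.boxes_of(camera, thing): "rect" ([left, top, width, height] in pixels, round what is visible of it).
The state is a dict: "clock": time; "joints": joint angles; "joint_vel": joint speeds; "joint_efforts": joint torques, N m; "position": TCP position; "ee_rot": TCP orientation; "contact_force": force on the tool from outside, world axes, zero at the start; "wrist_torque": the same for the moment, N m; "gripper_width": finger opening in mm; "grasp_force": force on a finger pad.
Only numpy, scipy, OpenCV 4.12 (cv2) and the standard library are available. Lean on these libraries where they do the work, as an engineer would, in place of code of your own. Each camera call takes 0.05 s, during which the arm holds its last target. There are 200 camera calls.

## Working session

There is one attempt and no reset: what is moved stays moved. The work goes in short steps, Python scripts to look and compute and a tool call to move; the robot and the scene stay as the last step left them, time stands still between calls to the robot, and variables do not carry over. Pictures are saved under pics/ and viewed, at most 10 in all, crops included, and the job is handed in when it is done.

Besides the shell and the picture viewer there is one more tool, called as a command line: name --argument value ..., lists and objects as JSON in quotes. send_rows: Moves the arm, as the interface text tells. Its arguments: {"type":"object","properties":{"targets":{"type":"array"}},"required":["targets"]}

```bash
mkdir -p pics
python3 - <<'E'
from bench import arm
import cv2
s=arm.read_state();print(s)
im,d=arm.get_image("top");cv2.imwrite("pics/top1.png",im[:,:,::-1])
m=arm.camera_model("top");print(m)
for n in ["counter","left_dial","right_dial","left_pointer","right_pointer","pinion","tyre","car","drum","oil","left_tip","right_tip"]:
    print(n,arm.boxes_of("top",n)[:2])
E
```

```text
{'clock': 0.0, 'joints': array([ 1.40261578e+00,  3.85544491e-01,  6.62181586e-03, -5.06593348e-04,
       -1.19399643e+00, -2.58624062e-01]), 'joint_vel': array([ 7.51859963e-04,  6.53682141e-05,  4.04806779e-04,  9.96764268e-04,
       -2.06380621e-03,  1.13828711e-03]), 'joint_efforts': array([ 4.43934732e-04, -3.92289913e+01,  1.88398236e+01,  4.18628991e+00,
       -4.65609526e-03, -3.76256978e-06]), 'position': array([258.45231163, 568.41331191, 230.22617043]), 'ee_rot': array([ 9.77295638e-01, -2.11877451e-01, -1.87205912e-04,  1.07094559e-03]), 'contact_force': array([ 0.11073666, -0.47797555, -0.46520107]), 'wrist_torque': array([-0.02085042, -0.01707005,  0.04912795]), 'grasp_force': 0.0, 'gripper_width': 85.29805778788894}
{'fx': 616.4183072571906, 'fy': 616.4183072571906, 'cx': 320.2888759543576, 'cy': 234.68726700950145, 'cam_to_world': array([[-2.30785620e-02, -9.98815999e-01,  4.28250054e-02,
         4.12125521e+02],
       [-9.99699549e-01,  2.27027622e-02, -9.24100051e-03,
        -4.89134302e+00],
       [ 8.25781324e-03, -4.30254076e-02, -9.99039850e-01,
         
[... 365 characters left out ...]
 {'rect': [260.9, 179.6, 22.8, 24.7], 'score': 0.54}]
right_pointer [{'rect': [365.8, 174.3, 16.3, 29.0], 'score': 0.6}]
pinion [{'rect': [254.0, 184.0, 32.8, 21.4], 'score': 0.68}, {'rect': [383.3, 277.5, 27.7, 48.8], 'score': 0.6}]
tyre [{'rect': [322.0, 172.3, 11.1, 16.6], 'score': 0.65}, {'rect': [260.6, 180.7, 23.2, 21.9], 'score': 0.34}]
car [{'rect': [122.2, 221.3, 30.0, 56.4], 'score': 0.67}]
drum [{'rect': [468.6, 220.6, 34.4, 34.7], 'score': 0.82}]
oil [{'rect': [135.7, 164.4, 21.1, 15.6], 'score': 0.55}]
left_tip [{'rect': [257.0, 189.7, 16.7, 15.7], 'score': 0.64}, {'rect': [258.2, 181.4, 27.7, 25.3], 'score': 0.51}]
right_tip [{'rect': [364.0, 172.3, 19.4, 30.7], 'score': 0.57}]
```

View pics/top1.png

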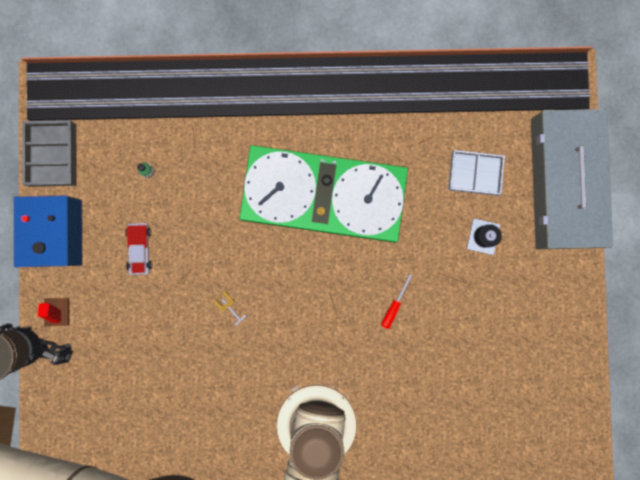

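The counter is centred near (324,193). The left hub is at (280,186) with its pointer running to (260,204), and the right hub is at (368,199) with its pointer running to (381,176). Both pointers need clockwise pushes, about 140° left and 69° right. Next I'll measure them properly.

```bash
cat > h.py <<'E'
from bench import arm
import cv2,numpy as np
def unproj(m,uv,z):
    uv=np.atleast_2d(uv).astype(float);T=m["cam_to_world"]
    r=np.c_[(uv[:,0]-m["cx"])/m["fx"],(uv[:,1]-m["cy"])/m["fy"],np.ones(len(uv))]@T[:3,:3].T
    return T[:3,3]+r*((z-T[2,3])/r[:,2])[:,None]
def plan(C,th):  # TCP (mm) and tool-x yaw for pushing clockwise at pointer angle th (world deg)
    t=np.radians(th);e=np.array([np.cos(t),np.sin(t)]);n=np.array([-e[1],e[0]])
    return lambda off,r=45:(C+r*e+off*n).round(1)
def pose():
    s=arm.read_state();q=s["ee_rot"];return s["position"].round(1),np.degrees(2*np.arctan2(q[1],q[0])).round(2),s["joints"].round(3)
E
python3 - <<'E'
from h import *
im,d=arm.get_image("top");m=arm.camera_model("top")
hsv=cv2.cvtColor(im,cv2.COLOR_RGB2HSV)
g=cv2.inRange(hsv,(45,120,60),(80,255,255));g[:140]=0;g[250:]=0;g[:,:230]=0;g[:,420:]=0
p=cv2.findNonZero(g)[:,0]
box=cv2.boxPoints(cv2.minAreaRect(unproj(m,p,50)[:,:2].astype(np.float32)));print(box,box.mean(0))
hull=cv2.fillConvexPoly(np.zeros_like(g),cv2.convexHull(p),255)
w=cv2.inRange(hsv,(0,0,150),(180,60,255))&hull
n,l,st,ce=cv2.connectedComponentsWithStats(w)
for i in range(1,n):
    if st[i,4]<800: continue
    h=cv2.convexHull(cv2.findNonZero((l==i).astype(np.uint8)))
    (c,ax,a)=cv2.fitEllipse(h);C=unproj(m,c,53)[0,:2]
    W=unproj(m,h[:,0],53)[:,:2];print("dial",c,ax,C,np.linalg.norm(W-C,axis=1).mean())
    dk=cv2.findNonZero(((im.max(2)<120)).astype(np.uint8))[:,0]
    P=unproj(m,dk,75)[:,:2]-C;r=np.linalg.norm(P,axis=1);k=(r<66)&(r>14)
    v=P[k];mm=v.mean(0);print("ptr",k.sum(),np.degrees(np.arctan2(mm[1],mm[0])),mm)
E
```

```text
[[ 455.09497 -209.90614]
 [ 641.2804  -240.60637]
 [ 705.7754   150.53181]
 [ 519.58997  181.23204]] [580.4352   -29.687168]
dial (279.60162353515625, 186.58961486816406) (70.42218017578125, 71.2139663696289) [599.24519809  79.22993416] 88.08774525665198
ptr 51 131.72087968272143 [-25.71982337  28.84612562]
dial (367.3262939453125, 199.16587829589844) (70.21480560302734, 71.49275970458984) [ 563.08180077 -137.80531659] 88.08599635682371
ptr 33 -30.857429133465832 [ 33.73599597 -20.15654799]
```

send_rows --targets '[{"gripper": 1,"az": -6.6},{"gripper": 1,"az": -6.6},{"gripper": 1,"az": -6.6},{"gripper": 1,"az": -6.6},{"gripper": 1,"az": -6.6}]'

```text
$.targets[0]: bad value
```

send_rows --targets '[{"gripper": 1,"az": -6.6},{"gripper": 1,"az": -6.6},{"gripper": 1,"az": -6.6},{"gripper": 1,"az": -6.6},{"gripper": 1,"az": -6.6}]'

```text
$.targets[0]: bad value
```

send_rows --targets '[{"gripper": 1,"x": -0.7,"y": 3.6},{"gripper": 1,"x": -0.7,"y": 3.6},{"gripper": 1,"x": -0.7,"y": 3.6},{"gripper": 1,"x": -0.7,"y": 3.6},{"gripper": 1,"x": -0.7,"y": 3.6}]'

```text
$.targets[0]: bad value
```

send_rows --targets '[{"gripper": 1,"x": -0.7,"y": 3.6},{"gripper": 1,"x": -0.7,"y": 3.6},{"gripper": 1,"x": -0.7,"y": 3.6},{"gripper": 1,"x": -0.7,"y": 3.6},{"gripper": 1,"x": -0.7,"y": 3.6}]'

```text
$.targets[0]: bad value
```

send_rows --targets '[{"gripper": 1,"x": -0.7,"y": 3.6},{"gripper": 1,"x": -0.7,"y": 3.6},{"gripper": 1,"x": -0.7,"y": 3.6},{"gripper": 1,"x": -0.7,"y": 3.6},{"gripper": 1}]'

```text
$.targets[0]: bad value
```

Run:
```python
from h import *
print(pose(),arm.read_state()["clock"],arm.read_state()["contact_force"],arm.read_state()["gripper_width"])
im,d=arm.get_image("wrist");m=arm.camera_model("wrist")
cv2.imwrite("pics/w1.png",im[:,:,::-1])
T=m["cam_to_world"];print(T[:3,3])
K=[[m["fx"],0,m["cx"]],[0,m["fy"],m["cy"]],[0,0,1]]
for p in [(599.2,79.2,77),(563.1,-137.8,77),(543.9,90.2,57)]:
    c=T[:3,:3].T@(np.array(p)-T[:3,3]);print(p,np.dot(K,c/c[2])[:2])
```

```text
(array([258.7, 568.9, 231.4]), np.float64(-24.45), array([ 1.403,  0.385,  0.008,  0.   , -1.194, -0.259])) 0.7 [ 0.19798539 -0.52824286  0.30505638] 85.24112113519386
[322.2066744  542.07906024 372.70752583]
(599.2, 79.2, 77) [ 1073.55111654 -1028.7186851 ]
(563.1, -137.8, 77) [ 1743.21919409 -1315.8220256 ]
(543.9, 90.2, 57) [ 965.45239909 -708.84151423]
```

View pics/w1.png

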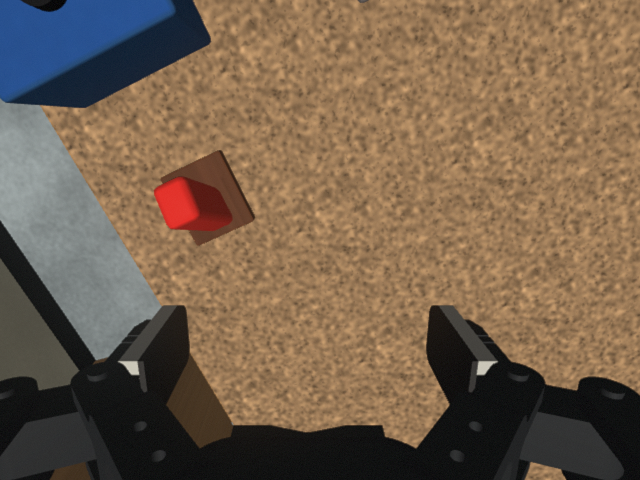

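The picture shows only the start area and the open fingers, because every call was refused. Each row probably needs all seven numbers.

send_rows --targets '[{"gripper": 1,"x": 0,"y": 0,"z": 0,"ax": 0,"ay": 0,"az": -6.6},{"gripper": 1,"x": 0,"y": 0,"z": 0,"ax": 0,"ay": 0,"az": -6.6},{"gripper": 1,"x": 0,"y": 0,"z": 0,"ax": 0,"ay": 0,"az": -6.6},{"gripper": 1,"x": 0,"y": 0,"z": 0,"ax": 0,"ay": 0,"az": -6.6},{"gripper": 1,"x": 0,"y": 0,"z": 0,"ax": 0,"ay": 0,"az": -6.6}]'

```text
clock: 1.17
position: [258.7, 568.9, 231.3]
ee_rot: [0.997, 0.077, 0.0, -0.0]
contact_force: [-0.3, 0.5, 0.5]
gripper_width: 25.9
grasp_force: 0.0
```

send_rows --targets '[{"gripper": 1,"x": 0,"y": 0,"z": 0,"ax": 0,"ay": 0,"az": -6.6},{"gripper": 1,"x": 0,"y": 0,"z": 0,"ax": 0,"ay": 0,"az": -6.6},{"gripper": 1,"x": 0,"y": 0,"z": 0,"ax": 0,"ay": 0,"az": -6.6},{"gripper": 1,"x": 0,"y": 0,"z": 0,"ax": 0,"ay": 0,"az": -6.6},{"gripper": 1,"x": 0,"y": 0,"z": 0,"ax": 0,"ay": 0,"az": -6.6}]'

```text
clock: 1.58
position: [258.7, 568.9, 231.4]
ee_rot: [0.934, 0.357, 0.0, -0.0]
contact_force: [-0.2, -0.5, 0.5]
gripper_width: -0.3
grasp_force: 0.0
```

send_rows --targets '[{"gripper": 1,"x": -0.7,"y": 3.6,"z": 0,"ax": 0,"ay": 0,"az": 0},{"gripper": 1,"x": -0.7,"y": 3.6,"z": 0,"ax": 0,"ay": 0,"az": 0},{"gripper": 1,"x": -0.7,"y": 3.6,"z": 0,"ax": 0,"ay": 0,"az": 0},{"gripper": 1,"x": -0.7,"y": 3.6,"z": 0,"ax": 0,"ay": 0,"az": 0},{"gripper": 1,"x": -0.7,"y": 3.6,"z": 0,"ax": 0,"ay": 0,"az": 0}]'

```text
clock: 2.0
position: [352.4, 409.5, 231.5]
ee_rot: [0.935, 0.355, 0.0, -0.0]
contact_force: [1.0, 0.3, 0.4]
gripper_width: -0.1
grasp_force: 0.0
```

send_rows --targets '[{"gripper": 1,"x": -0.7,"y": 3.6,"z": 0,"ax": 0,"ay": 0,"az": 0},{"gripper": 1,"x": -0.7,"y": 3.6,"z": 0,"ax": 0,"ay": 0,"az": 0},{"gripper": 1,"x": -0.7,"y": 3.6,"z": 0,"ax": 0,"ay": 0,"az": 0},{"gripper": 1,"x": -0.7,"y": 3.6,"z": 0,"ax": 0,"ay": 0,"az": 0},{"gripper": 1,"x": -0.7,"y": 3.6,"z": 0,"ax": 0,"ay": 0,"az": 0}]'

```text
clock: 2.42
position: [445.7, 251.5, 231.7]
ee_rot: [0.935, 0.355, 0.0, -0.0]
contact_force: [-0.0, 0.1, 0.3]
gripper_width: 0.0
grasp_force: 0.0
```

send_rows --targets '[{"gripper": 1,"x": -0.7,"y": 3.6,"z": 0,"ax": 0,"ay": 0,"az": 0},{"gripper": 1,"x": -0.7,"y": 3.6,"z": 0,"ax": 0,"ay": 0,"az": 0},{"gripper": 1,"x": -0.7,"y": 3.6,"z": 0,"ax": 0,"ay": 0,"az": 0},{"gripper": 1,"x": -0.7,"y": 3.6,"z": 0,"ax": 0,"ay": 0,"az": 0},{"gripper": 1,"x": 0,"y": 0,"z": 0,"ax": 0,"ay": 0,"az": 0}]'

```text
clock: 2.83
position: [521.7, 122.3, 231.3]
ee_rot: [0.936, 0.352, 0.0, 0.001]
contact_force: [-0.2, 0.9, 0.1]
gripper_width: 0.1
grasp_force: 0.0
```

Run:
```python
from h import *
print(pose(),arm.read_state()["clock"],arm.read_state()["contact_force"],arm.read_state()["gripper_width"])
im,d=arm.get_image("wrist");m=arm.camera_model("wrist")
T=m["cam_to_world"];print(T[:3,3])
K=[[m["fx"],0,m["cx"]],[0,m["fy"],m["cy"]],[0,0,1]]
im=np.ascontiguousarray(im[:,:,::-1])
for p in [(599.2,79.2,77),(563.1,-137.8,77),(543.9,90.2,57),(652.6,105.7,53)]:
    c=T[:3,:3].T@(np.array(p)-T[:3,3]);u=np.dot(K,c/c[2])[:2];print(p,u);cv2.circle(im,tuple(int(a) for a in u),3,(255,0,255),-1)
cv2.imwrite("pics/w2.png",im)
```

```text
(array([521.7, 122.3, 231.3]), np.float64(41.21), array([ 5.340e-01,  2.330e-01, -2.110e-01,  1.000e-03, -1.126e+00,
        1.756e+00])) 2.8333 [-0.23125971  0.87081819  0.06675246] 0.0735855766457512
[573.09350741 172.66848572 372.51099888]
(599.2, 79.2, 77) [426.55329312 182.95703299]
(563.1, -137.8, 77) [573.90067942 383.23396539]
(543.9, 90.2, 57) [360.33920449 222.05702284]
(652.6, 105.7, 53) [444.16518899 101.66881953]
```

View pics/w2.png

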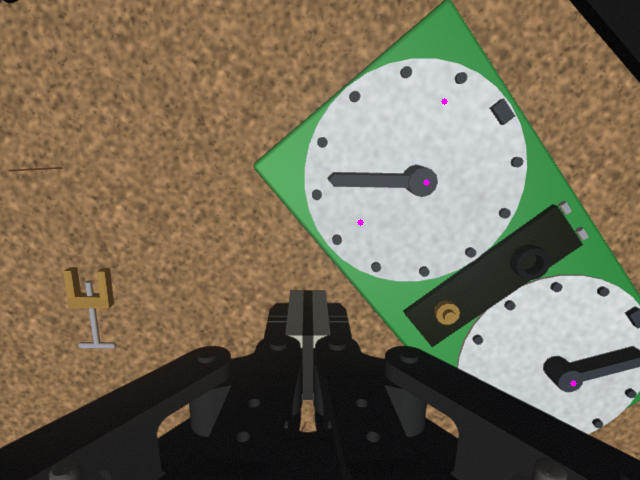

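The left hub appears at about (421,180), against the (426,183) predicted from the top camera, so the two differ by about 4 mm. The pointer runs left to (328,179). I'll refine from this view and use the average of the two.

Run:
```python
from h import *
im=cv2.imread("pics/w2.png");m=arm.camera_model("wrist")
hsv=cv2.cvtColor(im,cv2.COLOR_BGR2HSV);w=cv2.inRange(hsv,(0,0,150),(180,50,255));w[290:]=0
n,l,st,ce=cv2.connectedComponentsWithStats(w);i=1+np.argmax(st[1:,4])
h=cv2.convexHull(cv2.findNonZero((l==i).astype(np.uint8)))
W=unproj(m,h[:,0],53)[:,:2].astype(np.float32);c,ax,a=cv2.fitEllipse(W);print(c,ax)
print(unproj(m,[[421,179],[329,179]],75))
C=(np.array(c)+[599.2,79.2])/2
print(C,plan(C,131.7)(34),plan(C,-9.4)(15.5))
```

```text
(597.9326782226562, 81.64677429199219) (174.57870483398438, 174.66018676757812)
[[598.71105868  83.73991317  75.        ]
 [554.0376558  134.61451933  75.        ]]
[598.56633911  80.42338715] [543.2  91.4] [645.5  88.4]
```

send_rows --targets '[{"gripper": 1,"x": -0.42,"y": 3.74,"z": 0,"ax": 0,"ay": 0,"az": 0},{"gripper": 1,"x": 0,"y": 0,"z": 4,"ax": 0,"ay": 0,"az": 0},{"gripper": 1,"x": 0,"y": 0,"z": 4,"ax": 0,"ay": 0,"az": 0},{"gripper": 1,"x": 0,"y": 0,"z": 4,"ax": 0,"ay": 0,"az": 0},{"gripper": 1,"x": 0,"y": 0,"z": 3,"ax": 0,"ay": 0,"az": 0}]'

```text
clock: 3.3
position: [539.7, 96.1, 78.7]
ee_rot: [0.935, 0.355, -0.001, -0.0]
contact_force: [-0.4, 1.2, -0.7]
gripper_width: -0.1
grasp_force: 0.0
```

send_rows --targets '[{"gripper": 1,"x": 0,"y": 0,"z": 0.8,"ax": 0,"ay": 0,"az": 0},{"gripper": 1,"x": 0,"y": 0,"z": 0.8,"ax": 0,"ay": 0,"az": 0},{"gripper": 1,"x": 0,"y": 0,"z": 0,"ax": 0,"ay": 0,"az": 0},{"gripper": 1,"x": 0,"y": 0,"z": 0,"ax": 0,"ay": 0,"az": 0}]'

```text
clock: 3.63
position: [542.5, 96.9, 66.9]
ee_rot: [0.935, 0.355, 0.002, 0.0]
contact_force: [-0.5, 0.7, 1.2]
gripper_width: -0.4
grasp_force: 0.0
```

Run:
```python
from h import *
print(pose(),arm.read_state()["contact_force"])
im,d=arm.get_image("side");cv2.imwrite("pics/s1.png",im[:,:,::-1])
```

```text
(array([542.5,  96.9,  66.9]), np.float64(41.61), array([ 4.710e-01,  4.360e-01, -3.840e-01,  1.000e-03, -7.480e-01,
        1.825e+00])) [-0.50293589  0.66131023  1.19828381]
```

View pics/s1.png

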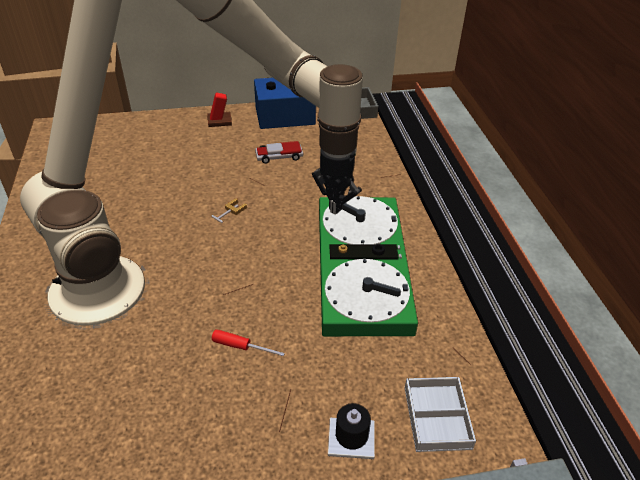

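The side view shows the fingertips just beside the left pointer, near (332,205), with the loose parts untouched. Contact force is about zero. I'll close the gap, then sweep clockwise.

send_rows --targets '[{"gripper": 1,"x": 0.5,"y": 0.2,"z": 0.2,"ax": 0,"ay": 0,"az": 0},{"gripper": 1,"x": 0.5,"y": 0.2,"z": 0,"ax": 0,"ay": 0,"az": 0},{"gripper": 1,"x": 0.5,"y": 0,"z": 0,"ax": 0,"ay": 0,"az": 0},{"gripper": 1,"x": 0,"y": 0,"z": 0,"ax": 0,"ay": 0,"az": 0}]'

```text
clock: 4.02
position: [556.6, 103.7, 64.0]
ee_rot: [0.935, 0.355, 0.001, 0.0]
contact_force: [-0.2, 0.2, -0.2]
gripper_width: -0.0
grasp_force: 0.0
```

send_rows --targets '[{"gripper": 1,"x": 0.479,"y": -0.137,"z": 0,"ax": 0,"ay": 0,"az": 6},{"gripper": 1,"x": 0.479,"y": -0.137,"z": 0,"ax": 0,"ay": 0,"az": 6},{"gripper": 1,"x": 0.479,"y": -0.137,"z": 0,"ax": 0,"ay": 0,"az": 6},{"gripper": 1,"x": 0.479,"y": -0.137,"z": 0,"ax": 0,"ay": 0,"az": 6},{"gripper": 1,"x": 0.479,"y": -0.137,"z": 0,"ax": 0,"ay": 0,"az": 6}]'

```text
clock: 4.43
position: [572.2, 120.7, 63.3]
ee_rot: [0.995, 0.098, -0.0, 0.0]
contact_force: [-0.3, 0.7, 1.3]
gripper_width: 0.2
grasp_force: 0.4
```

```bash
cat >> h.py <<'E'
def rel(C):
    p,psi,j=pose();a=np.radians(psi+90);e=np.array([np.cos(a),np.sin(a)]);v=p[:2]-C
    print(p,"ptr frame ang",psi+90,"r",(v@e).round(1),"off",(v@[-e[1],e[0]]).round(1),arm.read_state()["contact_force"].round(1),arm.read_state()["clock"],j)
E
python3 -c "
from h import *
rel(np.array([598.6,80.4]))"
```

```text
[572.2 120.7  63.3] ptr frame ang 101.25 r 44.7 off 18.0 [-0.3  0.7  1.3] 4.4333 [ 0.484  0.488 -0.298 -0.    -0.785  1.283]
```

send_rows --targets '[{"gripper": 1,"x": 0.479,"y": -0.137,"z": 0,"ax": 0,"ay": 0,"az": 6},{"gripper": 1,"x": 0.479,"y": -0.137,"z": 0,"ax": 0,"ay": 0,"az": 6},{"gripper": 1,"x": 0.479,"y": -0.137,"z": 0,"ax": 0,"ay": 0,"az": 6},{"gripper": 1,"x": 0.479,"y": -0.137,"z": 0,"ax": 0,"ay": 0,"az": 6},{"gripper": 1,"x": 0.479,"y": -0.137,"z": 0,"ax": 0,"ay": 0,"az": 6}]'

```text
clock: 4.85
position: [596.2, 127.4, 63.3]
ee_rot: [0.987, -0.163, -0.0, -0.0]
contact_force: [-0.9, 1.3, 0.2]
gripper_width: -0.0
grasp_force: 0.4
```

send_rows --targets '[{"gripper": 1,"x": 0.479,"y": -0.137,"z": 0,"ax": 0,"ay": 0,"az": 6},{"gripper": 1,"x": 0.479,"y": -0.137,"z": 0,"ax": 0,"ay": 0,"az": 6},{"gripper": 1,"x": 0.479,"y": -0.137,"z": 0,"ax": 0,"ay": 0,"az": 6},{"gripper": 1,"x": 0.479,"y": -0.137,"z": 0,"ax": 0,"ay": 0,"az": 6},{"gripper": 1,"x": 0.479,"y": -0.137,"z": 0,"ax": 0,"ay": 0,"az": 6}]'

```text
clock: 5.27
position: [620.4, 121.3, 63.4]
ee_rot: [0.911, -0.413, 0.0, -0.0]
contact_force: [-0.2, 0.6, 0.1]
gripper_width: -0.2
grasp_force: 0.4
```

```bash
python3 -c "
from h import *
rel(np.array([598.6,80.4]))"
```

```text
[620.4 121.3  63.4] ptr frame ang 41.26 r 43.4 off 16.4 [-0.2  0.6  0.1] 5.2667 [ 0.449  0.552 -0.175 -0.    -0.843  0.272]
```

send_rows --targets '[{"gripper": 1,"x": 0.479,"y": -0.137,"z": 0,"ax": 0,"ay": 0,"az": 6},{"gripper": 1,"x": 0.479,"y": -0.137,"z": 0,"ax": 0,"ay": 0,"az": 6},{"gripper": 1,"x": 0.479,"y": -0.137,"z": 0,"ax": 0,"ay": 0,"az": 6},{"gripper": 1,"x": 0.479,"y": -0.137,"z": 0,"ax": 0,"ay": 0,"az": 6},{"gripper": 1,"x": 0.479,"y": -0.137,"z": 0,"ax": 0,"ay": 0,"az": 6}]'

```text
clock: 5.68
position: [638.3, 104.0, 63.5]
ee_rot: [0.773, -0.634, 0.0, -0.001]
contact_force: [-0.0, 0.9, 0.2]
gripper_width: 0.0
grasp_force: 0.5
```

send_rows --targets '[{"gripper": 1,"x": 0.318,"y": -0.097,"z": 0,"ax": 0,"ay": 0,"az": 4},{"gripper": 1,"x": 0.318,"y": -0.097,"z": 0,"ax": 0,"ay": 0,"az": 4},{"gripper": 1,"x": 0.318,"y": -0.097,"z": 0,"ax": 0,"ay": 0,"az": 4},{"gripper": 1,"x": 0.318,"y": -0.097,"z": 0,"ax": 0,"ay": 0,"az": 4},{"gripper": 1,"x": 0,"y": 0,"z": 0,"ax": 0,"ay": 0,"az": 0}]'

```text
clock: 6.1
position: [643.1, 91.2, 63.5]
ee_rot: [-0.678, 0.735, -0.0, 0.0]
contact_force: [0.4, 0.3, -0.7]
gripper_width: -0.0
grasp_force: 0.0
```

Run:
```python
from h import *
rel(np.array([598.6,80.4]))
im,d=arm.get_image("wrist");cv2.imwrite("pics/w3.png",im[:,:,::-1])
```

```text
[643.1  91.2  63.5] ptr frame ang 355.45 r 43.5 off 14.3 [ 0.4  0.3 -0.7] 6.1 [ 0.389  0.576 -0.128  0.    -0.866 -0.469]
```

View pics/w3.png

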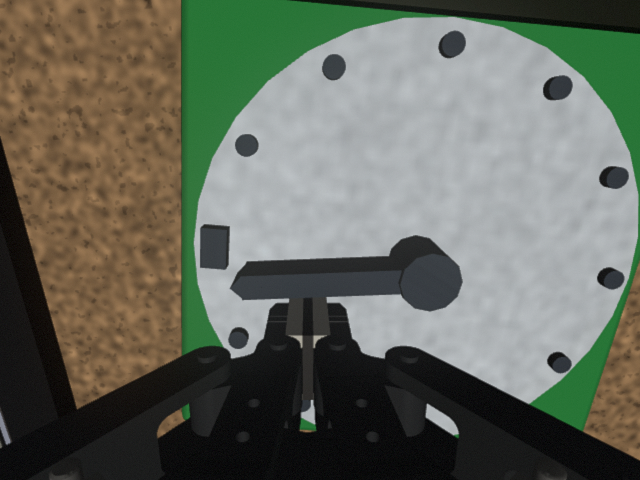

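The left bar runs from the hub top at (430,281) to the tip at (235,284), just short of the start block at (215,246). I'll work out what is left.

Run:
```python
from h import *
m=arm.camera_model("wrist")
hub=unproj(m,[430,281],77)[0];tip=unproj(m,[236,282],75)[0];tipl=unproj(m,[232,284],67)[0]
blk=unproj(m,[215,248],59)[0]
a=lambda v:np.degrees(np.arctan2(v[1],v[0]))
print(hub,tip,blk,a(tip-hub),a(blk-hub),np.linalg.norm(blk-hub),np.linalg.norm((tip-hub)[:2]))
```

```text
[599.40372038  77.83974953  77.        ] [665.57056869  73.97418435  75.        ] [675.29203217  65.89386102  59.        ] -3.3435038009117166 -8.945754700240542 78.9033593599811 66.27966814467204
```

send_rows --targets '[{"gripper": 1,"x": 0.237,"y": -0.075,"z": 0,"ax": 0,"ay": 0,"az": 3},{"gripper": 1,"x": 0.237,"y": -0.075,"z": 0,"ax": 0,"ay": 0,"az": 3},{"gripper": 1,"x": 0,"y": 0,"z": 0,"ax": 0,"ay": 0,"az": 0}]'

```text
clock: 6.4
position: [643.8, 86.6, 63.3]
ee_rot: [-0.64, 0.768, -0.0, 0.0]
contact_force: [0.3, 0.7, -0.5]
gripper_width: -0.0
grasp_force: 0.0
```

Run:
```python
from h import *
rel(np.array([598.9,79.5]))
im,d=arm.get_image("wrist");cv2.imwrite("pics/w4.png",im[:,:,::-1])
```

```text
[643.8  86.6  63.3] ptr frame ang 349.59 r 42.9 off 15.1 [ 0.3  0.7 -0.5] 6.4 [ 0.382  0.577 -0.127 -0.    -0.866 -0.564]
```

View pics/w4.png

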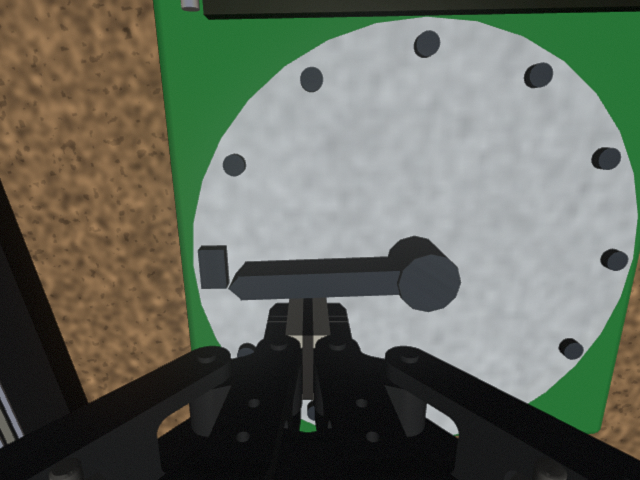

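The left tip now stands just inside the start block, at (230,281) with the block at (213,267). Allowing for parallax, the bar is at about -9.5°. I'll back off, lift, and cross to the right dial.

send_rows --targets '[{"gripper": 1,"x": -1,"y": 0,"z": 0,"ax": 0,"ay": 0,"az": 0},{"gripper": 1,"x": -1,"y": 0,"z": 0,"ax": 0,"ay": 0,"az": 0},{"gripper": 1,"x": 0,"y": 0,"z": -3,"ax": 0,"ay": 0,"az": 0},{"gripper": 1,"x": 0,"y": 0,"z": -3.5,"ax": 0,"ay": 0,"az": 0},{"gripper": 1,"x": 0,"y": 0,"z": -3.5,"ax": 0,"ay": 0,"az": 0}]'

```text
clock: 6.87
position: [646.8, 107.4, 163.6]
ee_rot: [-0.641, 0.768, 0.0, -0.001]
contact_force: [0.3, -0.0, -0.1]
gripper_width: 0.2
grasp_force: 0.0
```

send_rows --targets '[{"gripper": 1,"x": 0,"y": 0,"z": 0,"ax": 0,"ay": 0,"az": 6.8},{"gripper": 1,"x": 0,"y": 0,"z": 0,"ax": 0,"ay": 0,"az": 6.8},{"gripper": 1,"x": 0,"y": 0,"z": 0,"ax": 0,"ay": 0,"az": 6.8},{"gripper": 1,"x": 3.15,"y": -1.39,"z": 0,"ax": 0,"ay": 0,"az": 0},{"gripper": 1,"x": 3.15,"y": -1.39,"z": 0,"ax": 0,"ay": 0,"az": 0}]'

```text
clock: 7.28
position: [639.1, 39.9, 163.2]
ee_rot: [-0.496, 0.868, -0.0, 0.0]
contact_force: [0.3, -1.0, 0.2]
gripper_width: 0.2
grasp_force: 0.0
```

send_rows --targets '[{"gripper": 1,"x": 3.15,"y": -1.39,"z": 0,"ax": 0,"ay": 0,"az": 0},{"gripper": 1,"x": 3.15,"y": -1.39,"z": 0,"ax": 0,"ay": 0,"az": 0},{"gripper": 1,"x": 3.15,"y": -1.39,"z": 0,"ax": 0,"ay": 0,"az": 0},{"gripper": 1,"x": 3.15,"y": -1.39,"z": 0,"ax": 0,"ay": 0,"az": 0},{"gripper": 1,"x": 0,"y": 0,"z": 0,"ax": 0,"ay": 0,"az": 0}]'

```text
clock: 7.7
position: [621.2, -102.7, 163.4]
ee_rot: [-0.492, 0.871, -0.0, -0.001]
contact_force: [0.6, 0.9, 0.0]
gripper_width: 0.0
grasp_force: 0.0
```

Run:
```python
from h import *
rel(np.array([562.8,-137.4]))
```

```text
[ 621.2 -102.7  163.4] ptr frame ang 328.94 r 32.1 off 59.9 [0.6 0.9 0. ] 7.7 [ 9.300e-02  4.450e-01 -7.500e-02  1.000e-03 -1.052e+00 -6.360e-01]
```

send_rows --targets '[{"gripper": 1,"x": 2.8,"y": -1.3,"z": 0,"ax": 0,"ay": 0,"az": 0},{"gripper": 1,"x": 0,"y": 0,"z": 3,"ax": 0,"ay": 0,"az": 0},{"gripper": 1,"x": 0,"y": 0,"z": 3,"ax": 0,"ay": 0,"az": 0},{"gripper": 1,"x": 0,"y": 0,"z": 2.4,"ax": 0,"ay": 0,"az": 0},{"gripper": 1,"x": 0,"y": 0,"z": 0,"ax": 0,"ay": 0,"az": 0}]'

```text
clock: 8.12
position: [615.3, -128.3, 73.7]
ee_rot: [-0.494, 0.87, 0.003, -0.005]
contact_force: [-0.5, 1.1, -0.9]
gripper_width: -0.1
grasp_force: 0.0
```

Run:
```python
from h import *
rel(np.array([562.8,-137.4]))
im,d=arm.get_image("wrist");cv2.imwrite("pics/w5.png",im[:,:,::-1])
```

```text
[ 615.3 -128.3   73.7] ptr frame ang 329.15 r 40.4 off 34.7 [-0.5  1.1 -0.9] 8.1167 [ 0.051  0.54  -0.166 -0.002 -0.876 -0.588]
```

View pics/w5.png

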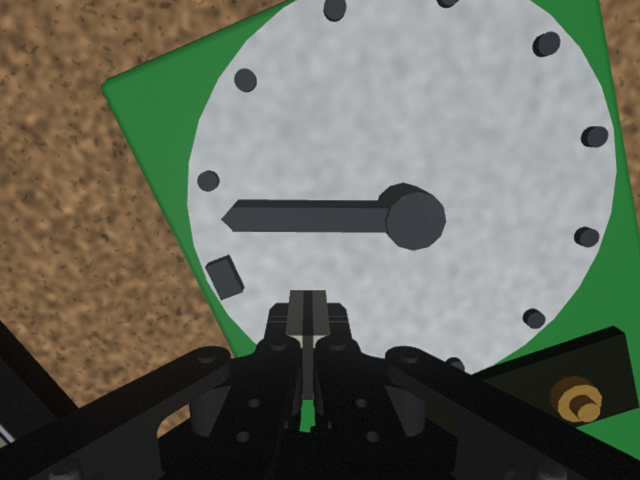

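The right pointer lies parallel to the pad face, from the hub at (415,220) to the tip at (222,218), with the fingers clear on its counterclockwise side. I'll lower, close the gap and sweep.

send_rows --targets '[{"gripper": 1,"x": 0,"y": -0.45,"z": 0.85,"ax": 0,"ay": 0,"az": 0},{"gripper": 1,"x": 0.65,"y": 0,"z": 0,"ax": 0,"ay": 0,"az": 0},{"gripper": 1,"x": 0.65,"y": 0,"z": 0,"ax": 0,"ay": 0,"az": 0},{"gripper": 1,"x": 0.5,"y": 0,"z": 0,"ax": 0,"ay": 0,"az": 0},{"gripper": 1,"x": 0,"y": 0,"z": 0,"ax": 0,"ay": 0,"az": 0}]'

```text
clock: 8.58
position: [613.2, -148.3, 72.0]
ee_rot: [-0.493, 0.87, -0.0, 0.001]
contact_force: [-0.5, 1.0, -0.2]
gripper_width: 0.2
grasp_force: 0.0
```

send_rows --targets '[{"gripper": 1,"x": 0.479,"y": -0.137,"z": 0,"ax": 0,"ay": 0,"az": 6},{"gripper": 1,"x": 0.479,"y": -0.137,"z": 0,"ax": 0,"ay": 0,"az": 6},{"gripper": 1,"x": 0.479,"y": -0.137,"z": 0,"ax": 0,"ay": 0,"az": 6},{"gripper": 1,"x": 0.479,"y": -0.137,"z": 0,"ax": 0,"ay": 0,"az": 6},{"gripper": 1,"x": 0.479,"y": -0.137,"z": 0,"ax": 0,"ay": 0,"az": 6}]'

```text
clock: 9.0
position: [603.3, -169.8, 72.0]
ee_rot: [-0.249, 0.968, -0.001, 0.002]
contact_force: [0.9, -0.2, 0.0]
gripper_width: 0.1
grasp_force: 0.4
```

Run:
```python
from h import *
rel(np.array([562.8,-137.4]))
```

```text
[ 603.3 -169.8   72. ] ptr frame ang 298.85 r 47.9 off 19.8 [ 0.9 -0.2  0. ] 9.0 [-0.016  0.533 -0.184  0.    -0.85  -1.051]
```

send_rows --targets '[{"gripper": 1,"x": -0.3,"y": 0.2,"z": 0,"ax": 0,"ay": 0,"az": 0},{"gripper": 1,"x": 0,"y": 0,"z": 0.7,"ax": 0,"ay": 0,"az": 0},{"gripper": 1,"x": 0,"y": 0,"z": 0,"ax": 0,"ay": 0,"az": 0},{"gripper": 1,"x": 0.5,"y": 0,"z": 0,"ax": 0,"ay": 0,"az": 0},{"gripper": 1,"x": 0,"y": 0,"z": 0,"ax": 0,"ay": 0,"az": 0}]'

```text
clock: 9.42
position: [598.9, -168.5, 63.5]
ee_rot: [-0.252, 0.968, 0.0, -0.0]
contact_force: [-0.2, 0.3, -1.4]
gripper_width: -0.2
grasp_force: 0.0
```

Run:
```python
from h import *
rel(np.array([562.8,-137.4]))
```

```text
[ 598.9 -168.5   63.5] ptr frame ang 299.2 r 44.8 off 16.3 [-0.2  0.3 -1.4] 9.4167 [-0.015  0.539 -0.201 -0.    -0.832 -1.046]
```

send_rows --targets '[{"gripper": 1,"x": 0.479,"y": -0.137,"z": 0,"ax": 0,"ay": 0,"az": 6},{"gripper": 1,"x": 0.479,"y": -0.137,"z": 0,"ax": 0,"ay": 0,"az": 6},{"gripper": 1,"x": 0.479,"y": -0.137,"z": 0,"ax": 0,"ay": 0,"az": 6},{"gripper": 1,"x": 0.479,"y": -0.137,"z": 0,"ax": 0,"ay": 0,"az": 6},{"gripper": 1,"x": 0.479,"y": -0.137,"z": 0,"ax": 0,"ay": 0,"az": 6}]'

```text
clock: 9.83
position: [579.3, -182.2, 64.0]
ee_rot: [0.01, 1.0, -0.0, 0.001]
contact_force: [1.0, -0.9, 0.0]
gripper_width: 0.0
grasp_force: 0.5
```

send_rows --targets '[{"gripper": 1,"x": 0.318,"y": -0.097,"z": 0,"ax": 0,"ay": 0,"az": 4},{"gripper": 1,"x": 0.318,"y": -0.097,"z": 0,"ax": 0,"ay": 0,"az": 4},{"gripper": 1,"x": 0,"y": 0,"z": 0,"ax": 0,"ay": 0,"az": 0}]'

```text
clock: 10.08
position: [572.0, -183.8, 64.0]
ee_rot: [0.078, 0.997, -0.0, -0.0]
contact_force: [-0.8, -0.1, -0.6]
gripper_width: -0.3
grasp_force: 0.0
```

Run:
```python
from h import *
rel(np.array([562.8,-137.4]))
im,d=arm.get_image("wrist");cv2.imwrite("pics/w6.png",im[:,:,::-1])
```

```text
[ 572.  -183.8   64. ] ptr frame ang 261.1 r 44.4 off 16.3 [-0.8 -0.1 -0.6] 10.0833 [-0.042  0.509 -0.257  0.    -0.805 -1.685]
```

View pics/w6.png

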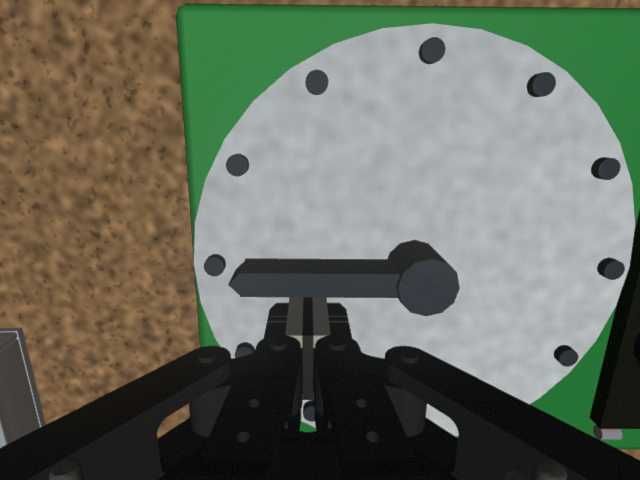

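The right tip, at (231,281), stands just inside its stud at (214,265), the same geometry as on the left. I'll back off, lift clear and check from the top.

send_rows --targets '[{"gripper": 1,"x": -1,"y": 0,"z": 0,"ax": 0,"ay": 0,"az": 0},{"gripper": 1,"x": -1,"y": 0,"z": 0,"ax": 0,"ay": 0,"az": 0},{"gripper": 1,"x": 0,"y": 0,"z": -3.5,"ax": 0,"ay": 0,"az": 0},{"gripper": 1,"x": 0,"y": 0,"z": -4,"ax": 0,"ay": 0,"az": 0},{"gripper": 1,"x": 0,"y": 0,"z": -4,"ax": 0,"ay": 0,"az": 0}]'

```text
clock: 10.55
position: [591.7, -186.5, 179.1]
ee_rot: [0.076, 0.997, -0.0, -0.002]
contact_force: [1.0, -0.2, 0.2]
gripper_width: 0.1
grasp_force: 0.0
```

send_rows --targets '[{"gripper": 1,"x": 0,"y": 0,"z": -4,"ax": 0,"ay": 0,"az": 0},{"gripper": 1,"x": 4,"y": 0,"z": 0,"ax": 0,"ay": 0,"az": 0},{"gripper": 1,"x": 4,"y": 0,"z": 0,"ax": 0,"ay": 0,"az": 0},{"gripper": 1,"x": 4,"y": 0,"z": 0,"ax": 0,"ay": 0,"az": 0},{"gripper": 1,"x": 4,"y": 0,"z": 0,"ax": 0,"ay": 0,"az": 0}]'

```text
clock: 10.97
position: [432.3, -161.7, 218.7]
ee_rot: [0.076, 0.997, 0.0, -0.0]
contact_force: [-0.1, 0.5, 0.7]
gripper_width: 0.4
grasp_force: 0.0
```

send_rows --targets '[{"gripper": 1,"x": 4,"y": 0,"z": 0,"ax": 0,"ay": 0,"az": 0},{"gripper": 1,"x": 4,"y": 0,"z": 0,"ax": 0,"ay": 0,"az": 0},{"gripper": 1,"x": 0,"y": 0,"z": 0,"ax": 0,"ay": 0,"az": 0}]'

```text
clock: 11.22
position: [347.4, -148.9, 218.1]
ee_rot: [0.076, 0.997, 0.001, -0.002]
contact_force: [0.5, 0.8, -0.7]
gripper_width: -0.1
grasp_force: 0.0
```

Run:
```python
from h import *
print(pose())
im,d=arm.get_image("top");m=arm.camera_model("top")
dk=cv2.findNonZero((im.max(2)<120).astype(np.uint8))[:,0]
for C in [(599.2,79.2),(563.1,-137.8)]:
    P=unproj(m,dk,75)[:,:2]-C;r=np.linalg.norm(P,axis=1);v=P[(r<66)&(r>14)];mm=v.mean(0);print(len(v),np.degrees(np.arctan2(mm[1],mm[0])))
c=im[110:270,200:440];cv2.imwrite("pics/top2.png",cv2.resize(c,None,fx=3.3,fy=3.3,interpolation=cv2.INTER_CUBIC)[:,:,::-1])
```

```text
(array([ 347.4, -148.9,  218.1]), np.float64(171.23), array([ 0.03 , -0.04 , -0.558, -0.003, -1.056, -1.752]))
43 -9.566416049493409
52 -100.55285869685456
```

View pics/top2.png

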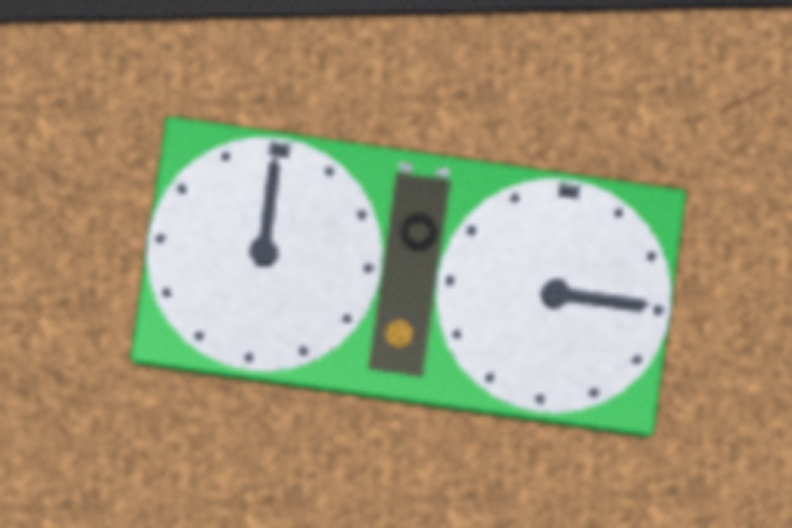

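The left pointer aims at the start block (280,150), at -9.6° against -9.4°. The right pointer aims at the third stud clockwise (657,310), at -100.6° against -99.4°. The loose parts on the lid are still in place and the arm is clear, so I'm handing the job in.

```bash
python3 -c "
from bench import arm
print(arm.job_done())"
```

```text
the job is handed in; nothing more can be done
None
```

I handed the job in with both pointers set: by the top camera the left is about 0.2° off its start block and the right about 1.2° off its third stud clockwise, with the housing and the parts on its lid in place and the arm clear; no verdict came back.

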